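# Load the parts caddy and start its hold-down screw

## Robot

A 7-joint arm with a two-finger parallel gripper is mounted at the origin on a cart in front of the work surface, level with it; the furniture and walls round the work are solid. World frame = base frame: x ahead of the robot, y to its left, z up, the work surface at z = 0. Lengths are in mm, angles in degrees, forces in N, time in s.
With the tool pointing down it reaches from about 400 to 850 mm from the base axis. Payload 10.4 kg.
Tool frame: the origin (TCP) lies midway between the tips of the shut fingers; the grasp point (between the pads) lies 19 mm behind it; x points along the fingers, z is the direction in which the jaws open and shut, and the axes are right-handed (so a half turn about x gives the same grasp; the last joint's range is limited). The gripper opens to 87 mm and grips with 3 to 60 N. Pads are 19 mm wide; open, the fingers measure 117 mm over their backs; the gripper's body (75 mm by 190 mm) begins 51 mm behind the grasp point.
Start: joints at [62.303, 19.034, -3.707, 83.658, 1.238, 77.344, -5.071], TCP at [277.94, -559.823, 222.576] pointing down, gripper open.
Joint ranges: [-148.97, 148.97], [-28.65, 121.19], [-84.17, 76.75], [9.2, 138.47], [-72.65, 252.65], [3.7, 117.97], [-149.18, 149.18]. Speed limits (degrees/s): [127.2, 127.2, 159.86, 159.86, 180, 180, 180].

## Interface

Orientations are given as [roll, pitch, yaw] about the fixed x, y, z axes, in that order (R = Rz(yaw) Ry(pitch) Rx(roll)).
In Python, from plant import manip, capture, camera_model, search_frame, outline_of gives the robot as it stands.
- The arm moves only by the shell command python3 -m crank 'ROWS' [FORCE]. ROWS is JSON, a list of rows, each a list of 7 numbers: the shift along the tool's x, y, z in units of 40 mm (1.0 is 40 mm), then the turn, a rotation vector about the tool's x, y, z in degrees, then the opening, from -1 (shut) to 1 (fully open). A call has 1 to 12 rows; each row shifts and turns the commanded pose from where the row before left it, along the tool's axes as they then stand; what a row does not reach is not made up. A row lasts 1/8 s, in which the tool goes at most 62.5 mm and 10.7 degrees, less where a joint would pass 70% of its speed; a pose out of reach is approached as far as the arm can. A call is refused whole if a number of a shift passes 1 or a number of a turn 10.7, either way. A call with a gripper value outside its range is refused whole. The fingers move at their own pace and stop on an object; FORCE is the grip in N (left out, the last holds). Time passes only in rows, so rows that do not move let the fingers close. It gives the time, the measured TCP pose, the force and the opening at its end, in the units of the state.
- manip.observe(): the state, without advancing time (a new reading comes with each control period).
- capture(name): name is "side" or "top" or "wrist"; returns the picture (400x640x3 uint8, red, green, blue); there is no depth.
- camera_model(name): a dict with "fx", "fy", "cx", "cy" (pixels), "eye" and "orientation" of the camera in the world; the wrist camera has in their place "tool_from_camera" (4x4, takes a point from camera to tool coordinates, whose origin is the TCP and whose axes are the tool frame's). Camera axes: x right, y up, looking along -z (the intrinsics and any distortion apply to the point x, -y, -z); pixel columns grow to the right and rows downward; lengths in mm; the calibration is good to about 2 mm. A picture is of the moment at which its call begins: read the wrist's pose just before it. camera_model takes no time and is no camera call.
- manip.job_done(): hands the job in, once; it reports no verdict.
Trained networks look in the newest picture that a camera, given by its name, has taken for a name from the list of things; names that differ only in an ending like _2 or _b are one class to them, and where a whole thing is asked for, a point or a joint stands for the part that bears it (a point fixed in the world has none). Each returns a list of dicts, best first, with "conf" (0 to 1); they miss things now and then, are a little off and sometimes report something else, mostly with a low value. They report only what shows in the picture. A call takes as long as a camera call. They do not tell look-alikes from the thing itself.
- search_frame(name, camera): "extent" ([centre column, centre row, width, height] in pixels, round what is visible of it).
- outline_of(name, camera): "mask" (400x640 bool, what is visible of it) and "extent" ([centre column, centre row, width, height] in pixels, round what is visible of it).
The state is a dict: "clock": time; "joints": joint angles; "joint_velocities": joint speeds; "tau": joint torques, N m; "ee_pos": TCP position; "ee_rot": TCP orientation; "ft_force": force on the tool from outside, world axes, zero at the start; "torque": the same for the moment, N m; "finger_gap": finger opening in mm.
Only numpy, scipy, OpenCV 4.12 (cv2) and the standard library are available. Lean on these libraries where they do the work, as an engineer would, in place of code of your own. Each camera call takes 0.05 s, during which the arm holds its last target.

## Task

Put the flanged bushing and the turned steel cup into the orange tray of the parts caddy, and leave the other things on the bench where they are. Then start the caddy's captive hold-down screw by its black knob: turn it backward (anticlockwise seen from above) until you feel it drop into the thread, then forward (clockwise) one full turn from there. Finish with the knob still gripped in the fingers, holding the screw started.

Things in the scene. Friction and masses are not known exactly. Their poses are not given: they have to be found in the camera images.
- caddy: Parts caddy, fixed to the bench: an aluminium base plate 130 x 210 x 8 mm with an orange open tray at its +y end and, at its -y end, a round steel boss (39 mm diameter, top 45 mm above the bench) standing on a dark nut plate. Origin: centre of the underside on the bench; z up. The axis of boss and screw is at (0, -75) mm.
- tray_in (a point): Centre of the tray's floor, 12 mm above the bench, axes as the caddy. Inside, the tray is 122 mm along the caddy's x and 112 mm along its y; walls 4 mm thick, rim 26 mm above this floor (38 mm above the bench).
- knob: Round black knob of the hold-down screw: 44 mm diameter, 24 mm high, ribbed, a white pointer line on top along its +x axis. Origin: centre of its underside, on the screw axis; z up. The underside is 63 mm above the bench at depth 0, so 18 mm above the boss, and comes down by the screw's depth. It moves with the screw and cannot be pulled out.
- screw_turn (a joint): Turn of the screw in rad, growing clockwise from above (forward); the thread begins at 0. At the start it stands on top of the first thread at 0.35 to 1.05; forward from there it binds at about 1.3. Backward past about -0.1 it drops; then it runs forward in the thread, one turn ending near 6.28. Farther back than the drop it only lifts again (stop at -3). Friction 0.03 N m; stays where left.
- screw_depth (a joint): How far the screw has gone down, m: 0 to 0.0015 at first; the drop takes it to about 0.007; then 7 mm per forward turn, so about 0.014 after one turn (1.5 mm of play). It falls by its own weight (1.5 N): fingers that grip the knob firmly hold it up, so let go for a moment, or press down lightly, to feel the drop.
- bushing: Pale brass-coloured flanged bushing, 28 mm diameter, 18 mm high, standing on the bench with its axis upright. Origin: centre of its underside.
- steel_cup: Turned grey steel cup, 32 mm diameter, 34 mm high, standing upright with its mouth up. Origin: centre of its underside.
- nut_tray: Bystander: light-blue tray of nuts, 114x170x28 mm. Leave it alone. Origin: centre of its underside.
- hex_bolt: Bystander: steel hex bolt lying on its side, 23x58x20 mm. Leave it alone. Origin: centre of its underside.
- cutter: Bystander: yellow cutter, 27x145x16 mm. Leave it alone. Origin: centre of its underside.
- tape_measure: Bystander: yellow tape measure, 64x69x32 mm. Leave it alone. Origin: centre of its underside.
- spanner_13: Bystander: combination spanner, 24x172x9 mm. Leave it alone. Origin: centre of its underside.
Not all that is in view belongs to the job. There is more than one size of the steel_cup; the job needs the larger.

How it is judged:
By the outcome, as a careful person would: the job done as asked, in the order asked, and still so for the second after the job is handed in, while the arm keeps its last pose, push and grip.
It also fails if it takes over 72 s, if anything falls off the work surface, if the arm or the gripper's body presses on something with over 40 N, if the wrist force passes 120 N, or if a joint passes its speed limit or range.

## Working session

There is one attempt and no reset: what is moved stays moved. The work goes in short steps, Python scripts to look and compute and a shell command to move; the robot and the scene stay as the last step left them, time stands still between calls to the robot, and variables do not carry over. Pictures are saved under pics/ and viewed, and the job is handed in when it is done.

```bash
ls; mkdir -p pics; cat > h.py <<'E'
import numpy as np, cv2
from plant import manip, capture, camera_model, search_frame, outline_of
from scipy.spatial.transform import Rotation as R
def save(n,im,s=1): cv2.imwrite(f'pics/{n}.png',cv2.resize(im[:,:,::-1],None,fx=s,fy=s))
E
python3 - <<'E'
from h import *
s=manip.observe(); print({k:np.round(v,2).tolist() for k,v in s.items()})
for c in ['side','top','wrist']:
    print(c,camera_model(c)); save(c+'0',capture(c))
    for n in ['caddy','knob','bushing','steel_cup','nut_tray','hex_bolt','cutter','tape_measure']:
        print(n,[(round(d['conf'],2),np.round(d['extent']).tolist()) for d in search_frame(n,c)]) if c!='wrist' else 0
E
```

```text
pics
{'clock': 0.0, 'joints': [62.3, 19.07, -3.71, 83.71, 1.24, 77.34, -5.07], 'joint_velocities': [0.07, 0.01, -0.01, 0.07, 0.12, 0.02, -0.04], 'tau': [-0.0, -62.33, 0.02, -38.99, -0.06, 0.04, 0.0], 'ee_pos': [277.75, -559.46, 221.77], 'ee_rot': [-177.51, 89.92, 118.9], 'ft_force': [-0.55, -0.05, -0.61], 'torque': [0.01, -0.03, -0.03], 'finger_gap': 87.07}
side {'fx': 481.496764220442, 'fy': 481.496764220442, 'cx': 318.7520570748525, 'cy': 200.8959042317536, 'eye': array([  670.40197097, -1115.85593217,   687.54607981]), 'orientation': array([60.85268238, -0.98201853,  3.23633006])}
caddy [(0.93, [300.0, 208.0, 56.0, 55.0])]
knob [(0.57, [294.0, 200.0, 20.0, 17.0])]
bushing [(0.39, [271.0, 257.0, 10.0, 9.0])]
steel_cup [(0.59, [268.0, 279.0, 16.0, 17.0])]
nut_tray [(0.8, [257.0, 328.0, 96.0, 57.0]), (0.62, [386.0, 197.0, 46.0, 17.0])]
hex_bolt [(0.51, [333.0, 284.0, 7.0, 16.0])]
cutter [(0.77, [385.0, 196.0, 48.0, 20.0])]
tape_measure [(0.64, [361.0, 237.0, 37.0, 22.0])]
top {'fx': 410.9173879580248, 'fy': 410.9173879580248, 'cx': 320.60538634431015, 'cy': 197.74196327777383, 'eye':
[... 359 characters left out ...]
.0, 44.0, 56.0]), (0.21, [284.0, 221.0, 79.0, 48.0])]
hex_bolt [(0.63, [385.0, 186.0, 14.0, 4.0])]
cutter [(0.65, [254.0, 146.0, 27.0, 46.0]), (0.16, [308.0, 226.0, 17.0, 14.0])]
tape_measure [(0.71, [326.0, 166.0, 28.0, 28.0])]
wrist {'fx': 278.56637227796125, 'fy': 278.56637227796125, 'cx': 321.9560865691994, 'cy': 198.79598428919567, 'tool_from_camera': array([[-6.47147134e-04,  2.94010757e-01, -9.55801892e-01,
        -1.61927926e+02],
       [-7.24621283e-04,  9.55801703e-01,  2.94011190e-01,
         8.13176344e+01],
       [ 9.99999528e-01,  8.82862892e-04, -4.05497880e-04,
         4.86002314e-01],
       [ 0.00000000e+00,  0.00000000e+00,  0.00000000e+00,
         1.00000000e+00]])}
```

View pics/side0.png

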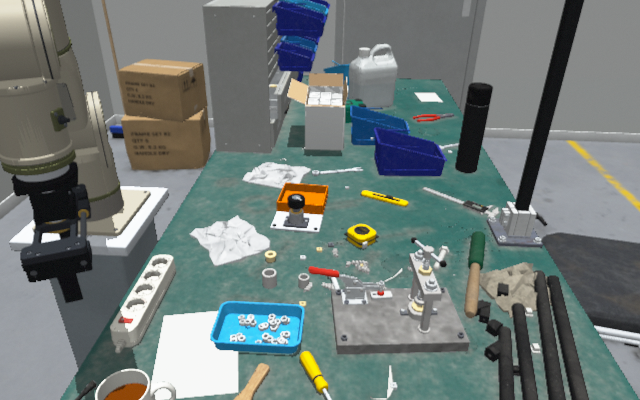

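View pics/top0.png

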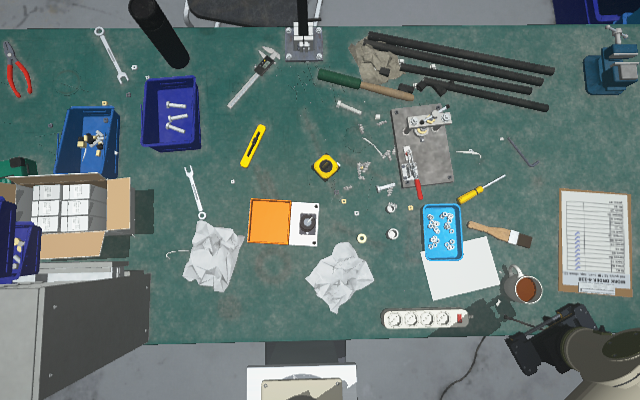

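View pics/wrist0.png

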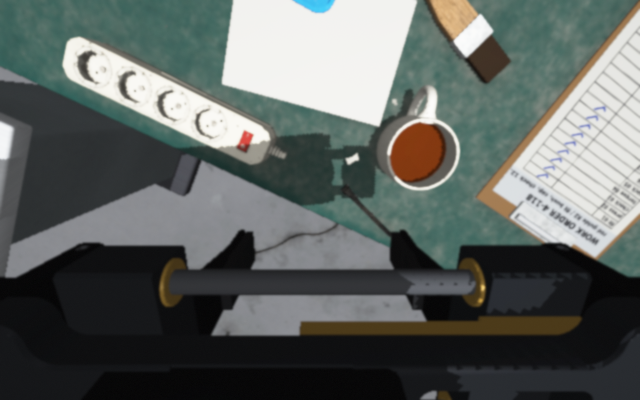

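```bash
cat >> h.py <<'E'
def cam(c,pose=None):
    m=camera_model(c)
    if c=='wrist':
        s=pose or manip.observe(); T=np.eye(4); T[:3,:3]=R.from_euler('xyz',s['ee_rot'],degrees=True).as_matrix(); T[:3,3]=s['ee_pos']
        X=T@m['tool_from_camera']; return m,X[:3,:3],X[:3,3]
    return m,R.from_euler('xyz',m['orientation'],degrees=True).as_matrix(),np.array(m['eye'])
def ray(c,u,v,pose=None):
    m,A,e=cam(c,pose); d=A@np.array([(u-m['cx'])/m['fx'],-(v-m['cy'])/m['fy'],-1]); return e,d/np.linalg.norm(d)
def atz(c,u,v,z,pose=None):
    e,d=ray(c,u,v,pose); return e+d*(z-e[2])/d[2]
def tri(rs):
    A=sum(np.eye(3)-np.outer(d,d) for e,d in rs); b=sum((np.eye(3)-np.outer(d,d))@e for e,d in rs)
    p=np.linalg.solve(A,b); return p,[round(float(np.linalg.norm(np.cross(p-e,d))),1) for e,d in rs]
def proj(c,p,pose=None):
    m,A,e=cam(c,pose); q=A.T@(np.array(p)-e); return m['cx']-m['fx']*q[0]/q[2], m['cy']+m['fy']*q[1]/q[2]
def tool(p,pose=None):  # world displacement target -> tool units
    s=pose or manip.observe(); A=R.from_euler('xyz',s['ee_rot'],degrees=True).as_matrix()
    return A.T@(np.array(p)-np.array(s['ee_pos']))/40
E
python3 - <<'E'
from h import *
s=cv2.imread('pics/side0.png');t=cv2.imread('pics/top0.png')
a=cv2.resize(s[180:310,230:400],None,fx=4,fy=4,interpolation=cv2.INTER_CUBIC);b=cv2.resize(t[180:260,230:420],None,fx=4,fy=4,interpolation=cv2.INTER_CUBIC)
cv2.imwrite('pics/sz.png',a);cv2.imwrite('pics/tz.png',b)
for n,x,y in [('bush',(271,257),(361,238)),('cup',(268,279),(392,234)),('small',(304,282),(390,208)),('knob',(294,200),(308,221))]:
    print(n,tri([ray('side',*x),ray('top',*y)]),atz('top',*y,10))
for u,v in [(249,199),(319,202),(319,246),(249,244),(290,200),(290,245)]: print(atz('top',u,v,20))
m,A,e=cam('wrist');print(e)
s=manip.observe();print(R.from_euler('xyz',s['ee_rot'],degrees=True).as_matrix().round(2))
E
```

```text
bush (array([ 514.00644924, -183.61059947,    8.10637291]), [1.0, 1.0]) [ 512.93542304 -183.56095428   10.        ]
cup (array([ 522.41572526, -276.2999595 ,   15.71763855]), [0.5, 0.5]) [ 523.09850052 -277.32796487   10.        ]
small (array([ 601.68159749, -274.43448579,   10.73546623]), [0.0, 0.0]) [ 601.72658092 -274.57954405   10.        ]
knob (array([558.3322961 , -26.74751004,  79.70117092]), [3.5, 3.5]) [566.8908715  -25.57269392  10.        ]
[635.36518098 149.83610338  20.        ]
[622.63149531 -59.57946093  20.        ]
[491.47878135 -57.02776083  20.        ]
[501.41677247 149.50966011  20.        ]
[630.20212986  27.27838803  20.        ]
[496.10614648  28.66842356  20.        ]
[ 350.99499798 -524.07175411  384.50312684]
[[ 0.    0.9   0.44]
 [-0.    0.44 -0.9 ]
 [-1.    0.    0.  ]]
```

View pics/sz.png

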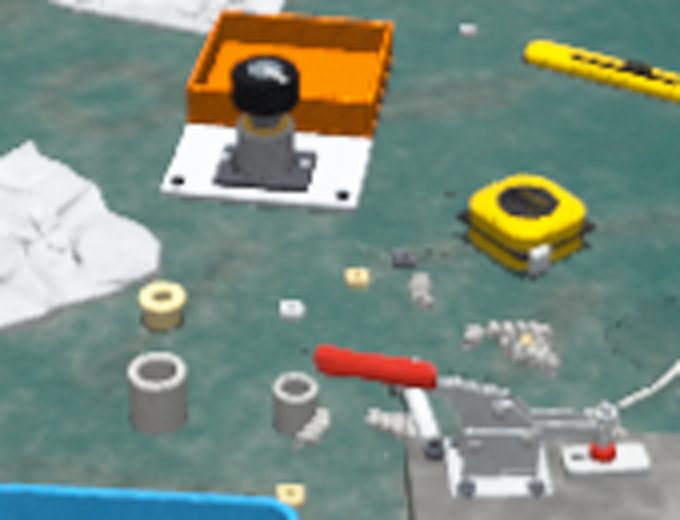

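View pics/tz.png

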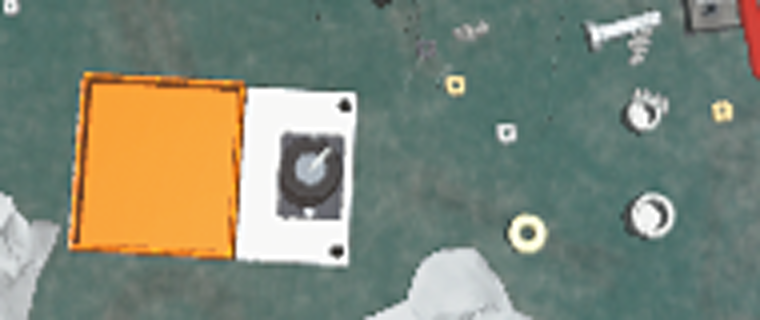

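The two cup candidates are at side px (268,279) and (304,282), and top px (392,234) and (390,208). In the enlarged crop the first is clearly larger in both diameter and height, so it is the target. The bushing is at side (271,257). I'll move over the cup and bushing first.

```bash
python3 -m crank '[[0,0.9,-0.48,0,0,0,1],[0,0.9,-0.48,0,0,0,1],[0,0.9,-0.48,0,0,0,1],[0,0.9,-0.48,0,0,0,1],[0,0.9,-0.48,0,0,0,1],[0,0.9,-0.48,0,0,0,1],[0,0.9,-0.48,0,0,0,1],[0,0.9,-0.48,0,0,0,1],[0,0.9,-0.48,0,0,0,1],[0,0.9,-0.48,0,0,0,1]]' 20
python3 -m crank '[[0,0,0,-10.6,0,0,1],[0,0,0,-10.6,0,0,1],[0,0,0,-10.6,0,0,1],[0,0,0,-10.6,0,0,1],[0,0,0,-10.6,0,0,1],[0,0,0,-10.6,0,0,1],[0,0,0,0,0,0,0]]'
```

```text
clock: 2.2
ee_pos: [515.7, -226.7, 222.8]
ee_rot: [24.8, 90.0, -38.8]
ft_force: [-0.5, 0.5, 0.1]
finger_gap: 87.2
clock: 3.08
ee_pos: [515.0, -227.9, 222.6]
ee_rot: [-25.7, 90.0, -25.7]
ft_force: [-0.6, -0.4, -0.5]
finger_gap: 82.4
```

```bash
python3 - <<'E'
from h import *
s=manip.observe(); print(R.from_euler('xyz',s['ee_rot'],degrees=True).as_matrix().round(3), np.round(s['joints'],1))
im=capture('wrist'); save('w1',im)
for n in ['bushing','steel_cup','knob']:
    print(n,[(round(d['conf'],2),np.round(d['extent'],1).tolist()) for d in search_frame(n,'wrist')])
for n,p in [('b',(514,-184,9)),('c',(522,-276,17)),('k',(559,-26,87))]: print(n,proj('wrist',p))
E
```

```text
[[ 0.     0.001  1.   ]
 [-0.     1.    -0.001]
 [-1.    -0.     0.   ]] [ 41.   13.  -25.3  92.2   5.7  76.   14.8]
bushing [(0.89, [319.4, 142.7, 18.8, 23.7])]
steel_cup [(0.65, [382.2, 211.2, 16.1, 24.5]), (0.62, [331.3, 210.1, 28.0, 32.8]), (0.21, [330.0, 313.7, 112.8, 45.6])]
knob [(0.68, [367.5, 4.2, 32.7, 8.3])]
b (np.float64(320.6449020053477), np.float64(142.01849070618707))
c (np.float64(326.69545241393797), np.float64(209.4461116504445))
k (np.float64(369.8286001712464), np.float64(-29.262345306242594))
```

View pics/w1.png

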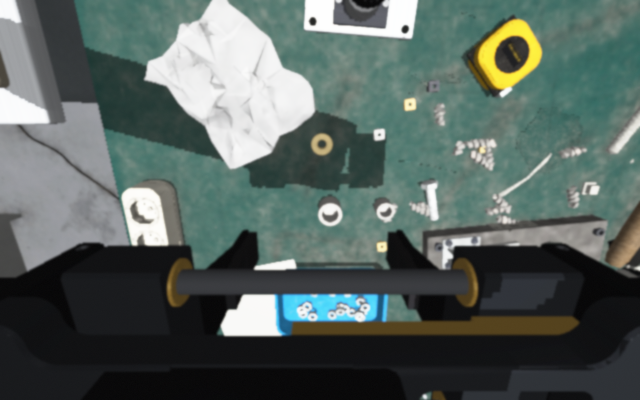

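```bash
python3 - <<'E'
from h import *
# top-ring centres
for n,a,b,c in [('bush',None,(361,238),(321,143.5)),('cup',(269,272.5),None,(330,210)),('cupall',(269,278.5),(392.5,234),(330.5,211))]:
    rs=[ray(k,*p) for k,p in zip(['side','top','wrist'],[a,b,c]) if p]
    print(n,tri(rs))
print(atz('wrist',321,143.5,18),atz('wrist',319.4,142.7,9),atz('wrist',330,210,34),atz('wrist',331.3,211,17))
print(tri([ray('side',270.5,254),ray('wrist',321,143.5)]))
E
```

```text
bush (array([ 514.56748969, -191.98359188,  -55.54222001]), [0.7, 0.7])
cup (array([ 525.14448085, -272.17841914,   30.67915893]), [1.1, 1.1])
cupall (array([ 524.8304726 , -277.56773599,   18.28554606]), [0.4, 2.1, 2.5])
[ 514.4882374  -185.00642876   18.        ] [ 512.34195448 -184.88467136    9.        ] [ 526.10935111 -270.83098026   34.        ] [ 528.44729927 -278.33012136   17.        ]
(array([ 514.42604658, -185.02054915,   17.95723755]), [0.1, 0.1])
```

```bash
python3 -m crank '[[0.9,0.7,0,0,0,0,0.4],[0.9,0.37,0,0,0,0,0.2],[0.9,0,0,0,0,0,0.2],[0.5,0,0,0,0,0,0.2],[0,0,0,0,0,0,0.2]]'
python3 - <<'E'
from h import *
im=capture('wrist'); save('w2',im); print(proj('wrist',manip.observe()['ee_pos']))
for n in ['bushing','steel_cup']:
    print(n,[(round(d['conf'],2),np.round(d['extent'],1).tolist()) for d in search_frame(n,'wrist')])
E
```

```text
clock: 3.9
ee_pos: [514.1, -184.6, 93.3]
ee_rot: [158.5, 89.8, 158.4]
ft_force: [-0.3, -0.6, 0.3]
finger_gap: 52.0
(np.float64(321.35214147509345), np.float64(244.78924912353847))
bushing [(0.6, [321.1, 207.4, 25.3, 33.9])]
steel_cup [(0.67, [334.6, 307.1, 36.6, 26.2])]
```

View pics/w2.png

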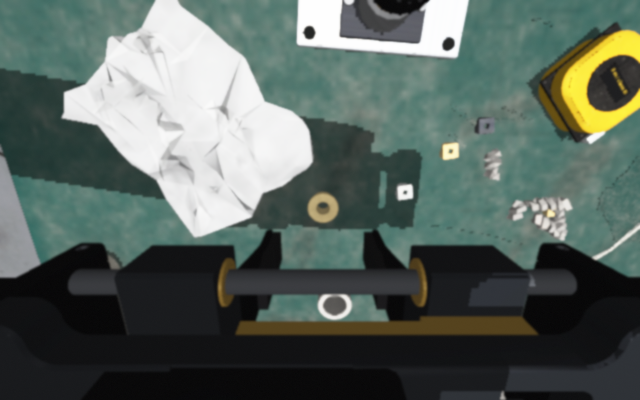

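```bash
python3 - <<'E'
from h import *
print(atz('wrist',322.5,207,18),atz('wrist',335,305,34), manip.observe()['ee_pos'], R.from_euler('xyz',manip.observe()['ee_rot'],degrees=True).as_matrix().round(3))
E
```

```text
[ 516.7991513  -186.13835929   18.        ] [ 528.55508152 -279.32502469   34.        ] [ 515.73618493 -185.14798898   95.74707292] [[ 0.002  0.001  1.   ]
 [-0.001  1.    -0.001]
 [-1.    -0.001  0.002]]
```

```bash
python3 -m crank '[[0.9,0,0.02,0,0,0,0.2],[0.9,-0.02,0.02,0,0,0,0.2],[0.42,0,0,0,0,0,0.2],[0,0,0,0,0,0,0.2],[0,0,0,0,0,0,-0.4],[0,0,0,0,0,0,-1],[0,0,0,0,0,0,-1],[0,0,0,0,0,0,-1]]' 20
```

```text
clock: 5.05
ee_pos: [516.9, -185.9, 6.3]
ee_rot: [-33.8, 90.0, -33.8]
ft_force: [-1.1, -0.5, 4.2]
finger_gap: 25.3
```

```bash
python3 -m crank '[[-0.9,0,0,0,0,0,-1],[-1,0,0,0,0,0,-1],[-1,0.3,0,0,0,0,-1],[-0.9,0.8,0.2,0,0,0,-1],[0,1,0.2,0,0,0,-1],[0,1,0.2,0,0,0,-1],[0,0.6,0.2,0,0,0,-1],[0,0,0,0,0,0,-1]]'
python3 - <<'E'
from h import *
im=capture('wrist'); save('w3',im)
for n in ['caddy','knob','bushing']:
    print(n,[(round(d['conf'],2),np.round(d['extent'],1).tolist()) for d in search_frame(n,'wrist')])
E
```

```text
clock: 6.05
ee_pos: [548.8, -35.3, 157.8]
ee_rot: [70.9, 90.0, 71.1]
ft_force: [-0.7, -0.3, -0.6]
finger_gap: 25.3
caddy [(0.81, [349.2, 108.8, 154.7, 217.6])]
knob [(0.72, [333.5, 195.5, 47.7, 48.4])]
bushing [(0.91, [320.4, 248.1, 38.6, 45.1])]
```

View pics/w3.png

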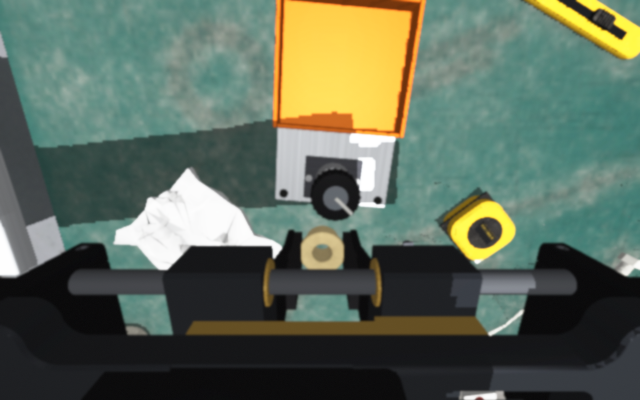

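```bash
python3 - <<'E'
import cv2
a=cv2.imread('pics/w3.png'); cv2.imwrite('pics/w3z.png',cv2.resize(a[0:230,250:450],None,fx=4,fy=2.6,interpolation=cv2.INTER_CUBIC)[:598])
E
```

```text
(no output)
```

View pics/w3z.png

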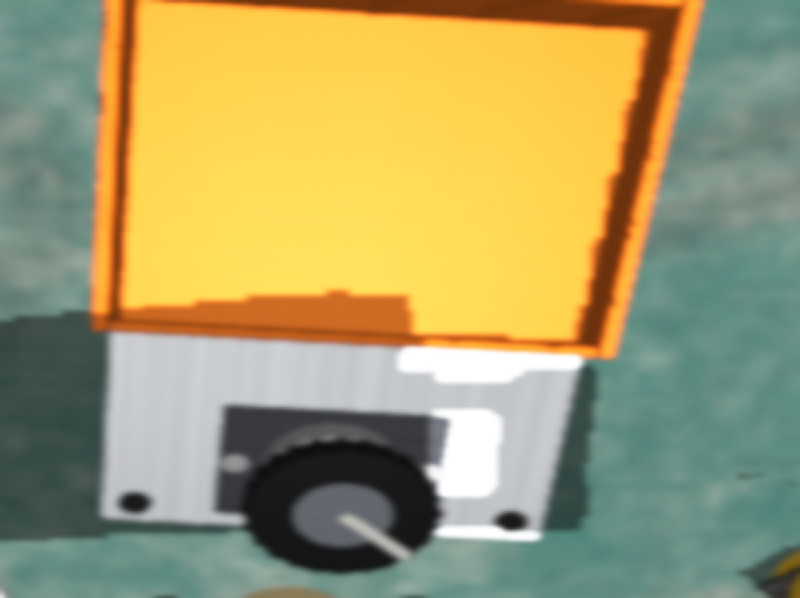

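```bash
python3 - <<'E'
from h import *
from scipy.optimize import least_squares
s=manip.observe()
P=[((-65,-105,8),(275,198.8)),((65,-105,8),(385,208)),((-65,-15,38),(273,126.2)),((65,-15,38),(403.8,137.7)),((0,-75,87),(335.5,196.5))]
T=[((-65,105,38),(249,244)),((65,105,38),(249,199)),((65,-105,8),(319,203)),((-65,-105,8),(317,246)),((0,-75,87),(307.5,221.5))]
def f(q,which):
    c,a=np.cos(q[2]),np.sin(q[2]);r=[]
    for cam_,L in which:
        for p,uv in L:
            w=(q[0]+c*p[0]-a*p[1],q[1]+a*p[0]+c*p[1],p[2]); r+=list(np.array(proj(cam_,w,s if cam_=='wrist' else None))-uv)
    return np.array(r)
for W in ([('wrist',P)],[('top',T)],[('wrist',P),('top',T)]):
    o=least_squares(f,[563,48,0],args=(W,)); q=o.x
    c,a=np.cos(q[2]),np.sin(q[2]); g=lambda x,y:(round(q[0]+c*x-a*y,1),round(q[1]+a*x+c*y,1))
    print(q[:2],np.degrees(q[2]),'knob',g(0,-75),'tray',g(0,45),'+20',g(0,20),g(0,72)); print(o.fun.round(1))
print(s['ee_pos'],np.round(s['joints'],1))
E
```

```text
[567.18991987  42.12595742] -4.985005704960709 knob (np.float64(560.7), np.float64(-32.6)) tray (np.float64(571.1), np.float64(87.0)) +20 (np.float64(568.9), np.float64(62.1)) (np.float64(573.4), np.float64(113.9))
[-0.4  1.9 -0.5  1.6 -0.1 -3.9  0.9 -3.8 -0.   4.9]
[562.08865049  46.55340167] -2.5797540311952596 knob (np.float64(558.7), np.float64(-28.4)) tray (np.float64(564.1), np.float64(91.5)) +20 (np.float64(563.0), np.float64(66.5)) (np.float64(565.3), np.float64(118.5))
[-2.6 -0.2 -0.5  0.4  0.5 -0.4  1.4 -0.3  1.2  0.4]
[565.89833923  42.68516543] -4.166095654163183 knob (np.float64(560.4), np.float64(-32.1)) tray (np.float64(569.2), np.float64(87.6)) +20 (np.float64(567.4), np.float64(62.6)) (np.float64(571.1), np.float64(114.5))
[-0.2  2.3 -0.2  0.5 -1.3 -3.4  0.  -5.4 -0.3  4.4 -1.8 -2.6  1.5 -1.8
  2.3 -0.7  2.  -0.6  2.6 -0.2]
[548.37348172 -39.18075579 157.63233408] [ 27.1  15.1 -32.   98.7   8.6  68.6  -7.3]
```

```bash
python3 -m crank '[[0,1,0.2,0,0,0,-1],[0,1,0.2,0,0,0,-1],[0.2,1,0.1,0,0,0,-1],[0.8,0.75,0,0,0,0,-1],[1,0,0,0,0,0,-1],[0.8,0,0,0,0,0,-1],[0.4,0,0,0,0,0,-1],[0.15,0,0,0,0,0,-1],[0,0,0,0,0,0,-1]]'
python3 - <<'E'
from h import *
im=capture('wrist'); save('w4',im); im=capture('side'); save('s4',im[170:260,240:380],5)
E
```

```text
clock: 7.38
ee_pos: [569.1, 112.1, 24.4]
ee_rot: [3.4, 89.9, 3.4]
ft_force: [0.4, 0.3, 0.0]
finger_gap: 25.3
```

View pics/w4.png

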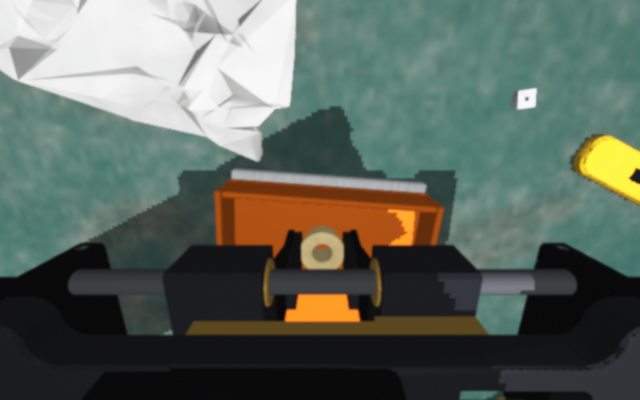

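View pics/s4.png

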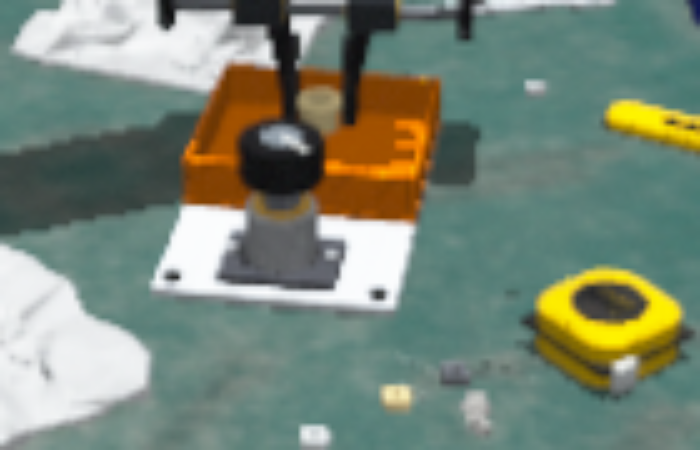

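```bash
python3 -m crank '[[0.08,0,0,0,0,0,-1],[0,0,0,0,0,0,-0.2],[0,0,0,0,0,0,0],[0,0,0,0,0,0,0],[-0.8,0,0,0,0,0,0],[-1,0,0,0,0,0,0],[-1,-0.5,0,0,0,0,0],[-0.2,-1,-0.3,0,0,0,0.3],[0,-1,-0.3,0,0,0,0.3],[0,-1,-0.3,0,0,0,0.3],[0,-1,-0.2,0,0,0,0.3],[0,-1,0,0,0,0,0.3]]'
python3 -m crank '[[0,-1,0,0,0,0,0.3],[0,-1,0,0,0,0,0.3],[0.2,-1,0,0,0,0,0.3],[0.4,-0.7,0,0,0,0,0.3],[0.4,-0.2,0,0,0,0,0.3],[0,0,0,0,0,0,0.3]]'
python3 - <<'E'
from h import *
im=capture('wrist'); save('w5',im)
s=manip.observe();print(s['ee_pos']); im=capture('top'); save('t5',im[180:260,230:420],4)
s2=manip.observe();print(s2['ee_pos'])
capture('wrist');
for n in ['bushing','steel_cup']:
    print(n,[(round(d['conf'],2),np.round(d['extent'],1).tolist()) for d in search_frame(n,'wrist')])
E
```

```text
clock: 8.98
ee_pos: [524.1, -109.1, 140.9]
ee_rot: [-60.5, 90.0, -60.5]
ft_force: [1.2, 0.3, -0.0]
finger_gap: 56.4
clock: 9.72
ee_pos: [523.9, -262.7, 99.1]
ee_rot: [143.0, 89.8, 143.0]
ft_force: [0.1, 0.6, 0.0]
finger_gap: 56.7
[ 524.67222786 -262.15731492  100.16777476]
[ 525.15321572 -262.04773016  100.85570152]
bushing []
steel_cup [(0.76, [323.3, 220.6, 40.0, 46.7]), (0.63, [403.3, 216.6, 32.4, 36.3])]
```

View pics/w5.png

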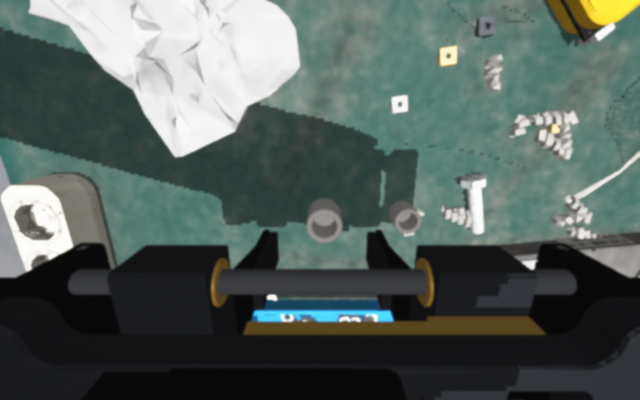

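View pics/t5.png

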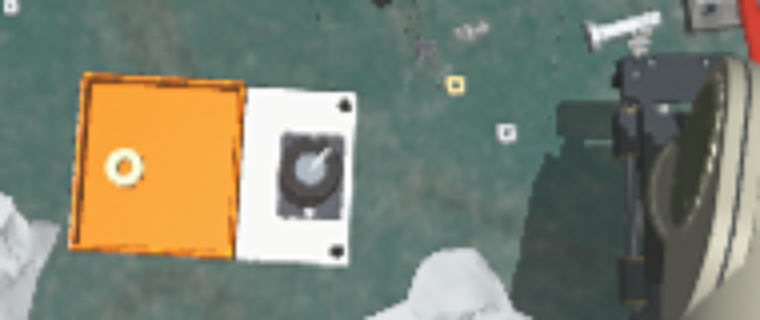

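The bushing stands in the tray, at about (125,165) in the crop. The larger cup's mouth is at (324,219) in the wrist view, and the smaller one is at (404,216).

```bash
python3 - <<'E'
from h import *
import cv2
a=cv2.imread('pics/w5.png'); cv2.imwrite('pics/w5z.png',cv2.resize(a[190:250,270:440],None,fx=4,fy=4,interpolation=cv2.INTER_CUBIC))
s={'ee_pos':[524.7,-262.2,100.2],'ee_rot':manip.observe()['ee_rot']}
print(atz('wrist',324,219,34,s),tri([ray('wrist',324,219,s),ray('side',269,272.5)]))
E
```

```text
[ 527.01782101 -270.33726368   34.        ] (array([ 525.55007322, -271.94227906,   30.48996164]), [1.5, 1.5])
```

View pics/w5z.png

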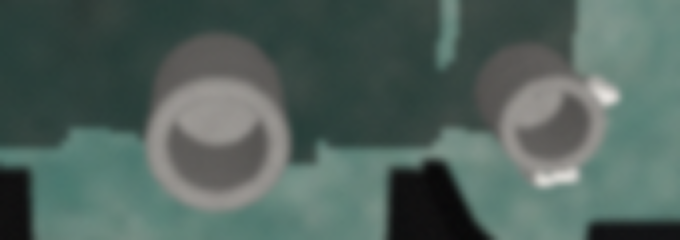

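```bash
python3 -m crank '[[0.4,-0.35,0.06,0,0,0,0.3],[0.9,0,0,0,0,0,0.3],[0.7,0,0,0,0,0,0.3],[0.25,0,0,0,0,0,0.3],[0,0,0,0,0,0,0],[0,0,0,0,0,0,-1],[0,0,0,0,0,0,-1],[0,0,0,0,0,0,-1],[0,0,0,0,0,0,-1]]' 25
```

```text
clock: 11.1
ee_pos: [527.5, -278.2, 11.5]
ee_rot: [-40.8, 89.9, -40.8]
ft_force: [-1.8, 0.6, 6.5]
finger_gap: 31.5
```

```bash
python3 -m crank '[[-0.9,0,0,0,0,0,-1],[-1,0,0,0,0,0,-1],[-1,0.4,0.1,0,0,0,-1],[-0.6,0.9,0.15,0,0,0,-1],[0,1,0.15,0,0,0,-1],[0,1,0.15,0,0,0,-1],[0,1,0.15,0,0,0,-1],[0,1,0.15,0,0,0,-1],[0,1,0.15,0,0,0,-1],[0,1,0,0,0,0,-1],[0,0.7,0,0,0,0,-1],[0,0.4,0,0,0,0,-1]]'
python3 -m crank '[[0.8,0,0,0,0,0,-1],[0,0,0,0,0,0,-1]]'
python3 - <<'E'
from h import *
im=capture('wrist'); save('w6',im);print(manip.observe()['ee_pos'])
im=capture('side'); save('s6',im[150:240,240:380],5)
E
```

```text
clock: 12.6
ee_pos: [566.8, 59.9, 150.6]
ee_rot: [69.2, 90.0, 69.3]
ft_force: [-0.5, -0.3, -1.4]
finger_gap: 31.0
clock: 12.85
ee_pos: [565.5, 57.2, 116.6]
ee_rot: [-169.2, 89.8, -169.3]
ft_force: [-0.3, -0.2, -0.3]
finger_gap: 31.5
[566.46056728  57.33028688 118.09564225]
```

View pics/w6.png

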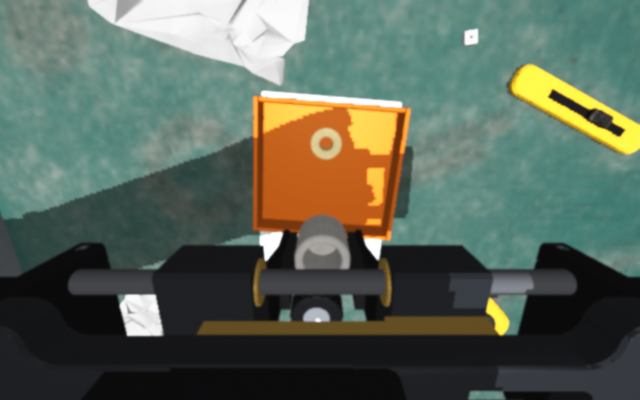

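View pics/s6.png

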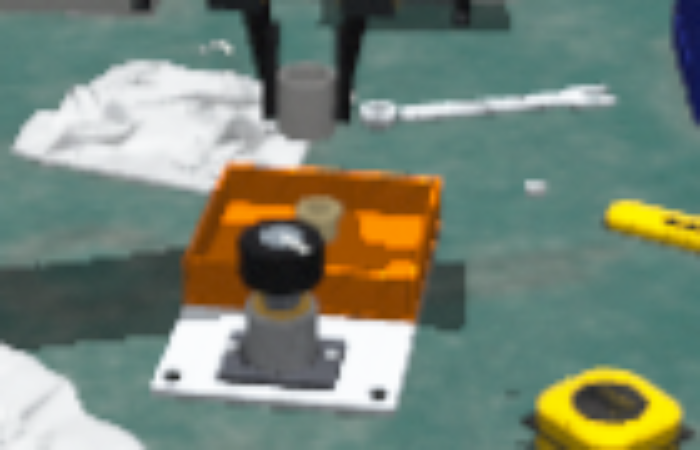

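```bash
python3 - <<'E'
from h import *
s={'ee_pos':[566.5,57.5,117.5],'ee_rot':[180,90,180]}
for u,v,z in [(255,229,38),(388,239,38),(409,108,38),(255,96,38),(326,143,30)]: print(atz('wrist',u,v,z,s).round(1))
E
```

```text
[504.1  34.2  38. ]
[629.6  23.8  38. ]
[638.8 142.1  38. ]
[512.5 151.5  38. ]
[570.6 112.9  30. ]
```

```bash
python3 -m crank '[[0.7,0.12,0.1,0,0,0,-1],[0.8,0,0,0,0,0,-1],[0.6,0,0,0,0,0,-1],[0.25,0,0,0,0,0,-1],[0,0,0,0,0,0,-1],[0,0,0,0,0,0,0],[0,0,0,0,0,0,0.1],[0,0,0,0,0,0,0.1]]'

```

```text
clock: 13.95
ee_pos: [571.4, 63.0, 25.2]
ee_rot: [-7.0, 89.9, -7.0]
ft_force: [0.2, -0.8, 0.1]
finger_gap: 46.5
```

```bash
python3 -m crank '[[-0.8,0,0,0,0,0,0.1],[-1,0,0,0,0,0,0.1],[-1,0,0,0,0,0,0.3],[-0.9,-0.5,0,0,0,0,0.7],[0,-1,0,0,0,0,0.7],[0,-1,-0.1,0,0,0,0.7],[0,-0.6,-0.15,0,0,0,0.7],[0,0,0,0,0,0,0.7]]'
python3 - <<'E'
from h import *
im=capture('wrist'); save('w7',im)
s=manip.observe();print(s['ee_pos'],s['ee_rot'],np.round(s['joints'],1)); save('s7',capture('side')[150:240,240:380],5);save('t7',capture('top')[190:250,240:330],7)
print(manip.observe()['ee_pos'])
E
```

```text
clock: 14.95
ee_pos: [560.7, -63.4, 172.7]
ee_rot: [-86.6, 89.9, -86.8]
ft_force: [-0.1, 1.2, 0.3]
finger_gap: 74.0
[560.9594264  -61.43844758 172.78658923] [-27.21777086  89.97778966 -27.30038223] [ 28.5  16.1 -31.6  95.6   8.9  70.8  -5.1]
[561.18944786 -59.68067281 172.74605802]
```

View pics/w7.png

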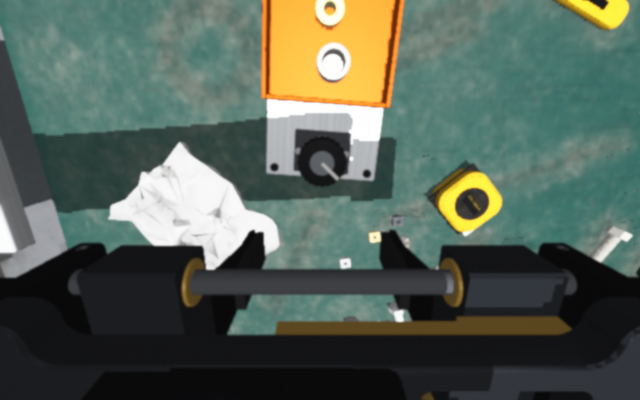

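View pics/s7.png

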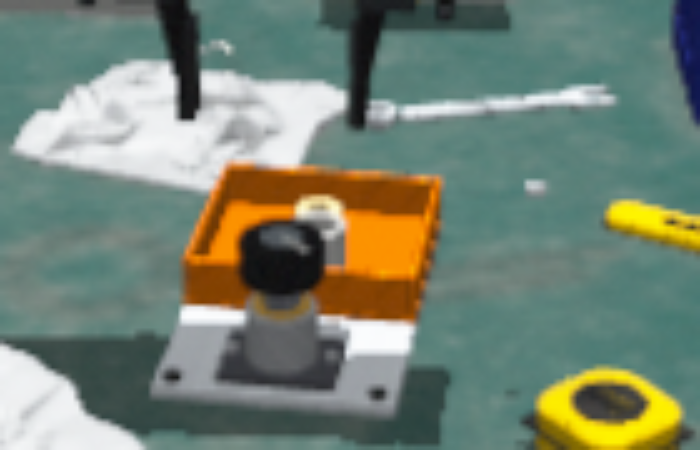

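```bash
python3 - <<'E'
from h import *
import cv2
a=cv2.imread('pics/w7.png'); cv2.imwrite('pics/w7z.png',cv2.resize(a[120:200,280:370],None,fx=7,fy=7,interpolation=cv2.INTER_CUBIC))
s={'ee_pos':[561,-61.5,172.7],'ee_rot':[180,90,180]}
print(search_frame('knob','wrist') , atz('wrist',322,160,87,s), tri([ray('wrist',322,160,s),ray('side',296.5,198)]))
E
```

```text
[{'extent': [321.6, 160.2, 50.1, 52.4], 'conf': 0.97}] [561.52254011 -20.87970306  87.        ] (array([561.20101977, -21.62668983,  82.58815475]), [0.3, 0.3])
```

View pics/w7z.png

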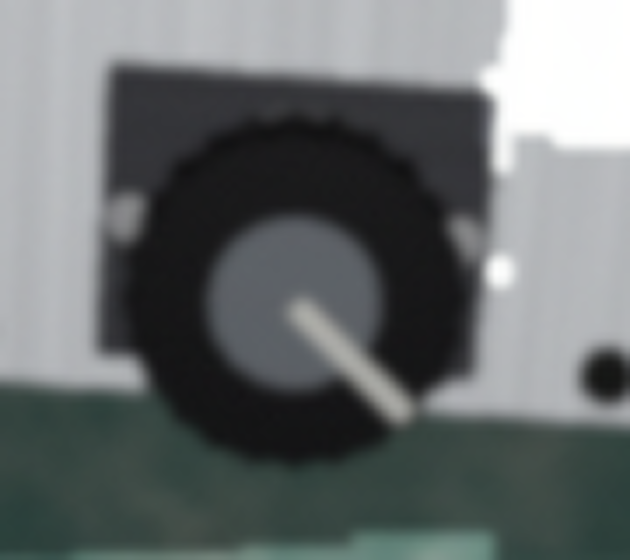

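View pics/t7.png

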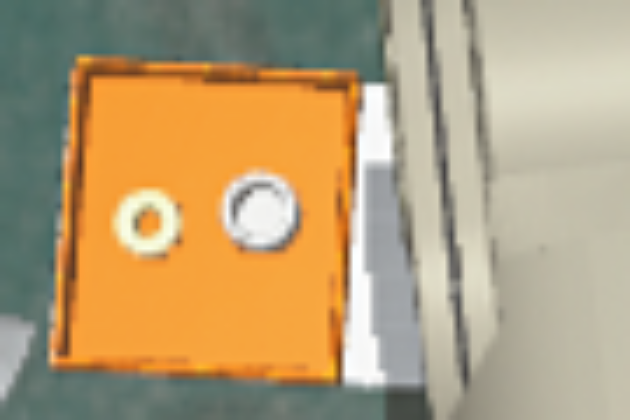

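```bash
python3 - <<'E'
from h import *
s={'ee_pos':[561,-61.5,172.7],'ee_rot':[180,90,180]}
for u,v,z in [(264,97,38),(389,107,38),(267,173,8),(372,181,8),(322.1,163.3,87),(334,59,46),(330,8,30)]: print(atz('wrist',u,v,z,s).round(1))
print('top')
for u,v,z in [(285,201,38),(292,200.5,38),(289,244,38),(307.5,221.5,87),(240+260/7,190+212/7,46),(240+149/7,190+221/7,30)]: print(atz('top',u,v,z).round(1))
E
```

```text
[503.5  34.5  38. ]
[629.4  24.9  38. ]
[496.  -49.2   8. ]
[621.7 -59.1   8. ]
[561.6 -23.8  87. ]
[572.9  67.6  46. ]
[569.2 114.   30. ]
top
[625.2  41.1  38. ]
[626.4  20.4  38. ]
[498.8  30.6  38. ]
[559.9 -24.9  87. ]
[568.  64.  46.]
[566.3 112.   30. ]
```

```bash
python3 -m crank '[[0,0.93,0,0,0,0,0.7],[0,0,0,-10.6,0,0,0.7],[0,0,0,-10.6,0,0,0.7],[0,0,0,-10.6,0,0,0.7],[0,0,0,-10.6,0,0,0.7],[0,0,0,-10.6,0,0,0.7],[0,0,0,-10.6,0,0,0.7],[0,0,0,-10.6,0,0,0.7],[0,0,0,0,0,0,0.7]]'
python3 - <<'E'
from h import *
im=capture('wrist'); save('w8',im)
s=manip.observe();print(s['ee_pos'],R.from_euler('xyz',s['ee_rot'],degrees=True).as_matrix().round(3),np.round(s['joints'],1))
P=[s['ee_pos']]
for i in range(3): capture('top');P.append(manip.observe()['ee_pos'])
print(np.mean(P,0)); print(tool([560.8,-24.3,66],{'ee_pos':np.mean(P,0),'ee_rot':s['ee_rot']}))
E
```

```text
clock: 16.27
ee_pos: [561.1, -22.7, 172.6]
ee_rot: [2.6, 90.0, 76.8]
ft_force: [-0.1, -0.1, 0.7]
finger_gap: 74.1
[561.07810815 -22.91053469 172.57990269] [[ 0.    -0.961  0.275]
 [ 0.     0.275  0.961]
 [-1.     0.     0.   ]] [ 33.9  18.  -43.1  95.5  12.9  71.5  62.2]
[561.06083183 -23.16114176 172.58087677]
[ 2.66450981e+00 -1.58147242e-03 -3.02520840e-02]
```

View pics/w8.png

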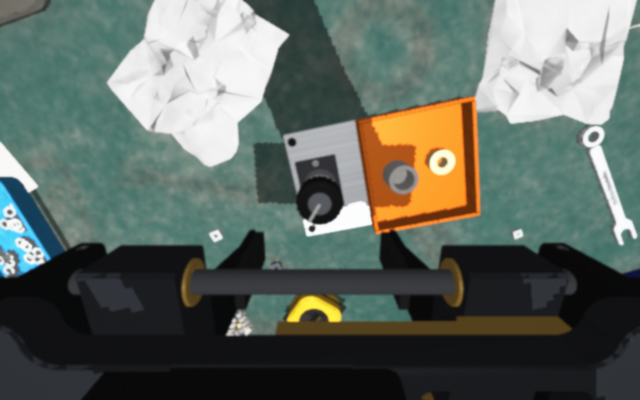

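```bash
python3 - <<'E'
from h import *
s={'ee_pos':[561.06,-23.16,172.58],'ee_rot':manip.observe()['ee_rot']}
print(search_frame('knob','wrist')[:1]);import cv2
a=cv2.imread('pics/w8.png'); cv2.imwrite('pics/w8z.png',cv2.resize(a[160:240,280:370],None,fx=7,fy=7,interpolation=cv2.INTER_CUBIC))
for v in (200,203): print(atz('wrist',320,v,87,s))
E
```

```text
[{'extent': [318.1, 200.2, 50.9, 49.5], 'conf': 0.58}]
[557.48226648 -24.41028139  87.        ]
[560.30493526 -25.22538311  87.        ]
```

View pics/w8z.png

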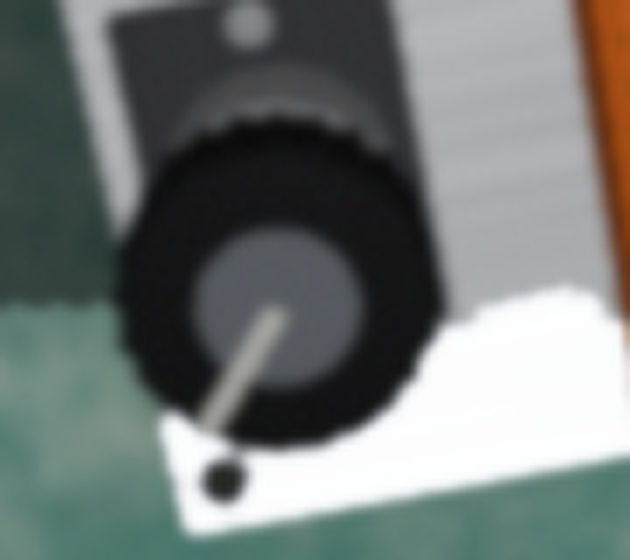

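```bash
python3 -m crank '[[0.9,-0.01,-0.04,0,0,0,0.7],[0.9,0,0,0,0,0,0.7],[0.6,0,0,0,0,0,0.7],[0.26,0,0,0,0,0,0.7],[0,0,0,0,0,0,0.7]]'
python3 -m crank '[[0,0,0,0,0,0,0.2],[0,0,0,0,0,0,0],[0,0,0,0,0,0,-1],[0,0,0,0,0,0,-1],[0,0,0,0,0,0,-1]]' 10
python3 - <<'E'
from h import *
s=manip.observe();print(s['torque'],np.round(s['joints'],1)); save('w9',capture('wrist')); save('s9',capture('side')[150:240,240:380],5)
E
```

```text
clock: 17.15
ee_pos: [560.9, -25.3, 66.1]
ee_rot: [89.9, 90.0, 164.0]
ft_force: [0.2, 0.4, 0.3]
finger_gap: 73.9
clock: 17.77
ee_pos: [561.1, -25.4, 66.4]
ee_rot: [-89.8, 90.0, -15.6]
ft_force: [-0.2, 0.4, 1.9]
finger_gap: 43.7
[ 0.11180797 -0.03615461  0.0120178 ] [ 31.8  24.6 -40.8 101.6  18.3  60.5  58.6]
```

View pics/w9.png

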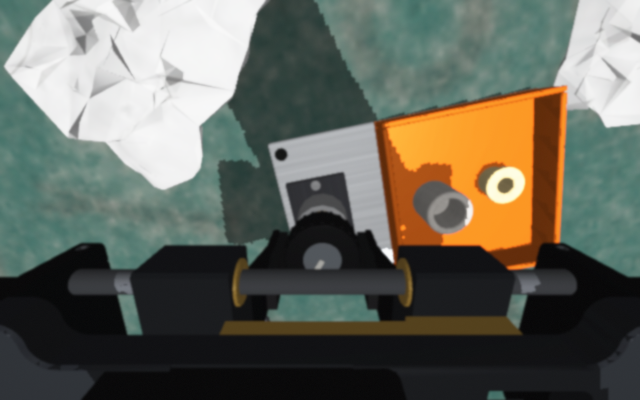

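View pics/s9.png

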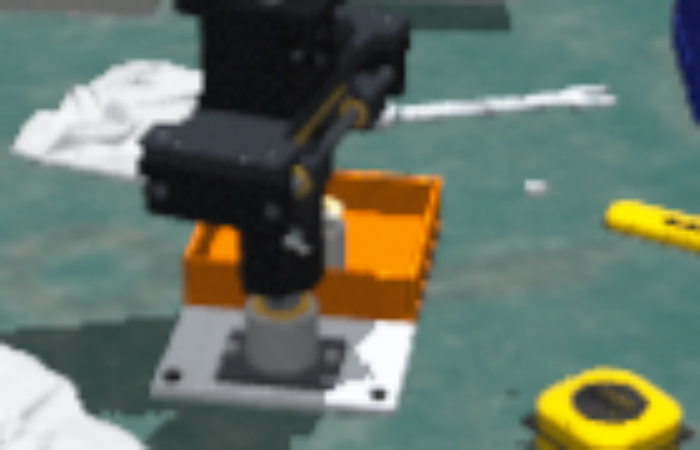

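```bash
python3 -m crank '[[0,0,0,-10,0,0,-1],[0,0,0,-10,0,0,-1],[0,0,0,-10,0,0,-1],[0,0,0,-8,0,0,-1],[0,0,0,0,0,0,-1]]'; python3 -c "
from h import *
s=manip.observe();print(s['torque'],s['joints'][6])"
```

```text
clock: 18.5
ee_pos: [561.2, -25.0, 66.4]
ee_rot: [-57.3, 90.0, 54.9]
ft_force: [-1.2, 1.1, 4.9]
finger_gap: 43.8
[0.52569678 0.11785177 0.02868879] 93.68867960850524
```

```bash
python3 -m crank '[[0.03,0,0,0,0,0,-1],[0,0,0,0,0,0,-1]]';python3 -m crank '[[0,0,0,-5,0,0,-1],[0,0,0,0,0,0,-1]]';python3 -m crank '[[0,0,0,-4,0,0,-1],[0,0,0,0,0,0,-1]]'
```

```text
clock: 18.75
ee_pos: [561.2, -25.0, 65.6]
ee_rot: [-112.0, 90.0, 0.1]
ft_force: [-3.1, 1.3, 10.2]
finger_gap: 43.8
clock: 19.0
ee_pos: [561.0, -25.0, 64.8]
ee_rot: [-47.3, 90.0, 69.8]
ft_force: [0.3, 2.4, 0.0]
finger_gap: 43.9
clock: 19.25
ee_pos: [561.0, -25.0, 64.7]
ee_rot: [-40.5, 90.0, 80.5]
ft_force: [1.0, 3.3, -0.9]
finger_gap: 43.6
```

```bash
python3 -m crank '[[0.04,0,0,0,0,0,-1],[0,0,0,0,0,0,-1]]';python3 -m crank '[[0.03,0,0,0,0,0,-1],[0,0,0,0,0,0,-1]]'
```

```text
clock: 19.5
ee_pos: [561.0, -25.0, 63.2]
ee_rot: [-47.4, 90.0, 73.7]
ft_force: [1.7, 4.7, -2.1]
finger_gap: 43.7
clock: 19.75
ee_pos: [560.9, -25.1, 62.0]
ee_rot: [-39.9, 90.0, 81.3]
ft_force: [1.5, 5.2, -0.3]
finger_gap: 43.7
```

```bash
python3 -m crank '[[0.03,0,0,0,0,0,-1],[0,0,0,0,0,0,-1]]';python3 -m crank '[[0.03,0,0,0,0,0,-1],[0,0,0,0,0,0,-1]]';python3 -m crank '[[0.03,0,0,0,0,0,-1],[0,0,0,0,0,0,-1]]'
```

```text
clock: 20.0
ee_pos: [561.0, -25.1, 60.9]
ee_rot: [-42.7, 90.0, 78.5]
ft_force: [1.6, 4.7, -1.6]
finger_gap: 43.9
clock: 20.25
ee_pos: [561.0, -25.0, 60.2]
ee_rot: [-72.9, 90.0, 48.3]
ft_force: [-0.9, 4.9, 4.9]
finger_gap: 43.5
clock: 20.5
ee_pos: [561.1, -25.1, 59.7]
ee_rot: [-171.3, 90.0, -50.1]
ft_force: [-4.8, 3.8, 11.8]
finger_gap: 43.9
```

```bash
python3 -m crank '[[-0.02,0,0,0,0,0,-1],[0.005,0,0,10,0,0,-1],[0.005,0,0,10,0,0,-1],[0.005,0,0,10,0,0,-1],[0.005,0,0,10,0,0,-1],[0.005,0,0,10,0,0,-1],[0,0,0,0,0,0,-1]]';python3 -c "
from h import *
s=manip.observe();print(s['torque'],s['joints'][6])"
```

```text
clock: 21.38
ee_pos: [561.2, -25.6, 58.8]
ee_rot: [-123.2, 89.9, -51.9]
ft_force: [-1.5, 3.1, 5.8]
finger_gap: 43.9
[ 0.829299    0.07516681 -0.0887109 ] 55.65871342601465
```

```bash
python3 -m crank '[[0.005,0,0,10,0,0,-1],[0.005,0,0,10,0,0,-1],[0.005,0,0,10,0,0,-1],[0.005,0,0,10,0,0,-1],[0.005,0,0,10,0,0,-1],[0,0,0,0,0,0,-1]]';python3 -m crank '[[0.005,0,0,10,0,0,-1],[0.005,0,0,10,0,0,-1],[0.005,0,0,10,0,0,-1],[0.005,0,0,10,0,0,-1],[0.005,0,0,10,0,0,-1],[0,0,0,0,0,0,-1]]';python3 -c "
from h import *
s=manip.observe();print(s['torque'],s['joints'][6]);save('w10',capture('wrist'))"
```

```text
clock: 22.12
ee_pos: [560.8, -25.9, 57.8]
ee_rot: [-131.2, 89.9, -109.9]
ft_force: [-2.0, 2.4, 8.1]
finger_gap: 43.4
clock: 22.88
ee_pos: [560.3, -25.7, 56.8]
ee_rot: [-121.0, 89.9, -149.7]
ft_force: [-4.9, 2.4, 9.7]
finger_gap: 44.1
[ 0.71173647  1.13346083 -0.09298988] -37.957360433828725
```

View pics/w10.png

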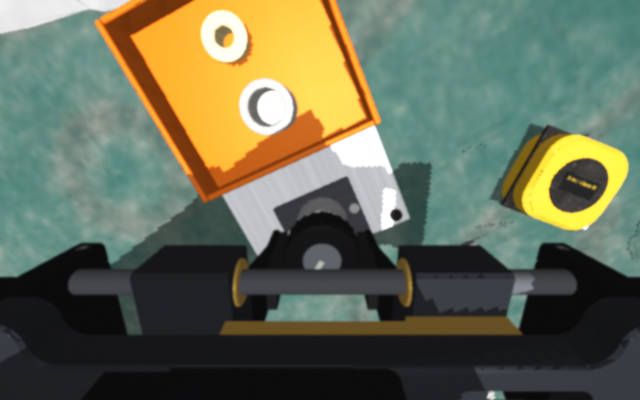

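```bash
python3 -m crank '[[-0.01,0,0,10,0,0,-1],[0.005,0,0,10,0,0,-1],[0.005,0,0,10,0,0,-1],[0.005,0,0,10,0,0,-1],[0,0,0,0,0,0,-1]]';python3 -m crank '[[0.005,0,0,10,0,0,-1],[0.005,0,0,10,0,0,-1],[0.005,0,0,10,0,0,-1],[0.005,0,0,10,0,0,-1],[0.005,0,0,10,0,0,-1],[0,0,0,0,0,0,-1]]';python3 -c "
from h import *
s=manip.observe();A=R.from_euler('xyz',s['ee_rot'],degrees=True).as_matrix();print(s['torque'],s['joints'][6],np.degrees(np.arctan2(A[1,2],A[0,2])))"
```

```text
clock: 23.55
ee_pos: [560.1, -25.4, 56.0]
ee_rot: [-99.5, 89.9, -168.2]
ft_force: [-4.4, 3.4, 5.2]
finger_gap: 43.6
clock: 24.3
ee_pos: [560.3, -25.0, 55.1]
ee_rot: [-64.3, 89.9, 177.0]
ft_force: [-3.9, 4.9, 4.9]
finger_gap: 43.4
[ 1.22025126  0.61932786 -0.12483391] -123.20080175018688 -118.66158206025472
```

```bash
python3 -m crank '[[0,0,0,0,0,0,0.1],[0,0,0,0,0,0,0.4],[0,0,0,0,0,0,0.4],[0,0,0,0,0,0,0.4]]'; python3 -c "
from h import *
save('w11',capture('wrist'));save('s11',capture('side')[150:240,240:380],5)"; python3 -m crank '[[0,0,0,-10,0,0,0.4],[0,0,0,-10,0,0,0.4],[0,0,0,-10,0,0,0.4],[0,0,0,-10,0,0,0.4],[0,0,0,-10,0,0,0.4],[0,0,0,-10,0,0,0.4],[0,0,0,-10,0,0,0.4],[0,0,0,-10,0,0,0.4],[0,0,0,-10,0,0,0.4],[0,0,0,-10,0,0,0.4],[0,0,0,-10,0,0,0.4],[0,0,0,-10,0,0,0.4]]'; python3 -m crank '[[0,0,0,-10,0,0,0.4],[0,0,0,0,0,0,0.4]]'; python3 -c "
from h import *
s=manip.observe();A=R.from_euler('xyz',s['ee_rot'],degrees=True).as_matrix();print(A.round(2),s['torque'],s['joints'][6],np.degrees(np.arctan2(A[1,2],A[0,2])));save('w12',capture('wrist'))"
```

```text
clock: 24.8
ee_pos: [560.9, -25.7, 55.1]
ee_rot: [6.9, 90.0, -111.9]
ft_force: [-0.1, -0.4, 0.3]
finger_gap: 60.2
clock: 26.4
ee_pos: [561.0, -25.5, 55.2]
ee_rot: [-66.3, 90.0, -64.8]
ft_force: [0.2, 0.0, 0.5]
finger_gap: 60.9
clock: 26.65
ee_pos: [560.9, -25.6, 55.1]
ee_rot: [76.1, 90.0, 87.2]
ft_force: [0.6, -0.1, -0.7]
finger_gap: 60.8
[[ 0.   -0.19  0.98]
 [ 0.    0.98  0.19]
 [-1.    0.    0.  ]] [-0.00364593 -0.15460273 -0.0336629 ] -0.4843060851940688 11.134267837977575
```

View pics/w11.png

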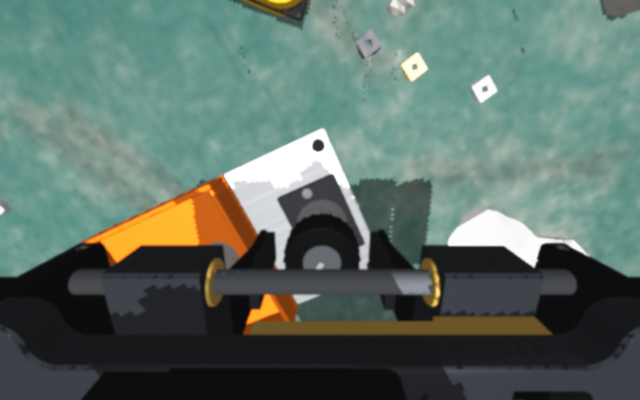

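View pics/w12.png

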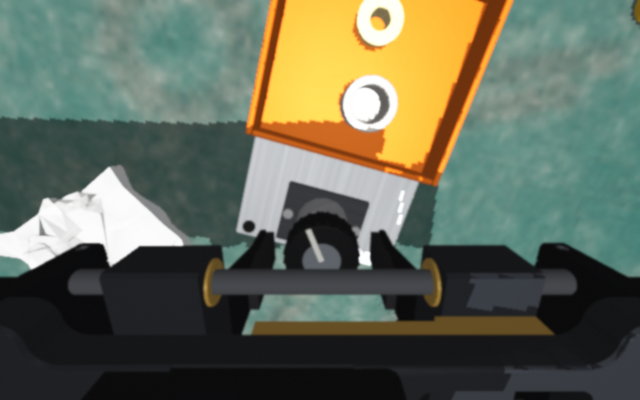

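```bash
python3 -m crank '[[0,0,0,0,0,0,0.1],[0,0,0,0,0,0,-0.2],[0,0,0,0,0,0,-1],[0,0,0,0,0,0,-1],[0,0,0,0,0,0,-1]]' 12; python3 -m crank '[[0.005,0,0,10,0,0,-1],[0.005,0,0,10,0,0,-1],[0.005,0,0,10,0,0,-1],[0.005,0,0,10,0,0,-1],[0.005,0,0,10,0,0,-1],[0.005,0,0,10,0,0,-1],[0,0,0,0,0,0,-1]]'; python3 -c "
from h import *
s=manip.observe();A=R.from_euler('xyz',s['ee_rot'],degrees=True).as_matrix();print(s['torque'],s['joints'][6],np.degrees(np.arctan2(A[1,2],A[0,2])))"
```

```text
clock: 27.32
ee_pos: [560.8, -25.4, 55.2]
ee_rot: [-155.4, 90.0, -144.2]
ft_force: [-1.8, -0.0, 2.5]
finger_gap: 43.5
clock: 28.2
ee_pos: [560.6, -25.4, 54.0]
ee_rot: [-99.8, 90.0, -148.5]
ft_force: [-4.1, -0.6, 4.9]
finger_gap: 43.6
[-0.12364799  0.90584391 -0.11165021] -56.910176624265375 -48.73905005535619
```

```bash
python3 -m crank '[[0.005,0,0,10,0,0,-1],[0.005,0,0,10,0,0,-1],[0.005,0,0,10,0,0,-1],[0.005,0,0,10,0,0,-1],[0.005,0,0,10,0,0,-1],[0.005,0,0,10,0,0,-1],[0.002,0,0,4,0,0,-1],[0,0,0,0,0,0,-1],[0,0,0,0,0,0,-1]]'; python3 -c "
from h import *
s=manip.observe();A=R.from_euler('xyz',s['ee_rot'],degrees=True).as_matrix();print(s['torque'],s['joints'][6],np.degrees(np.arctan2(A[1,2],A[0,2])));save('w13',capture('wrist'));save('s13',capture('side')[150:240,240:380],5);save('t13',capture('top'))
for i in range(4):
  capture('top');s=manip.observe();A=R.from_euler('xyz',s['ee_rot'],degrees=True).as_matrix();print(np.degrees(np.arctan2(A[1,2],A[0,2])),s['ft_force'])
"
```

```text
clock: 29.32
ee_pos: [560.5, -25.3, 52.8]
ee_rot: [-64.7, 89.9, -177.3]
ft_force: [-6.1, -0.7, 6.6]
finger_gap: 43.5
[ 0.0782867   1.33092087 -0.00733654] -117.29850690821347 -112.50943701329584
-112.51227396590325 [-5.51480154  0.48836894  6.70246627]
-112.51318187831943 [-5.23984432 -0.14903258  6.19858796]
-112.51287940853139 [-5.2893028  -0.20994834  6.75609614]
-112.51402084996676 [-4.79008322  0.60577456  5.94199504]
```

View pics/w13.png

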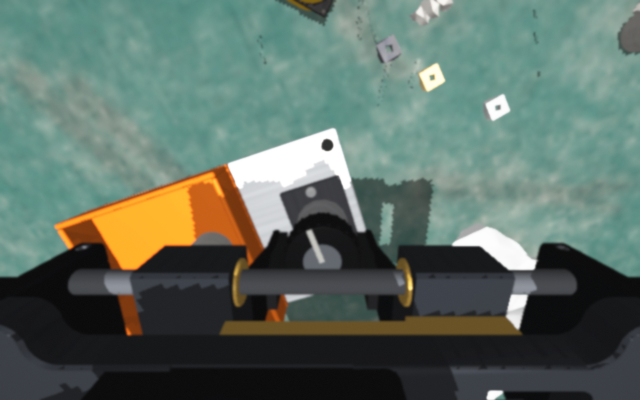

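View pics/s13.png

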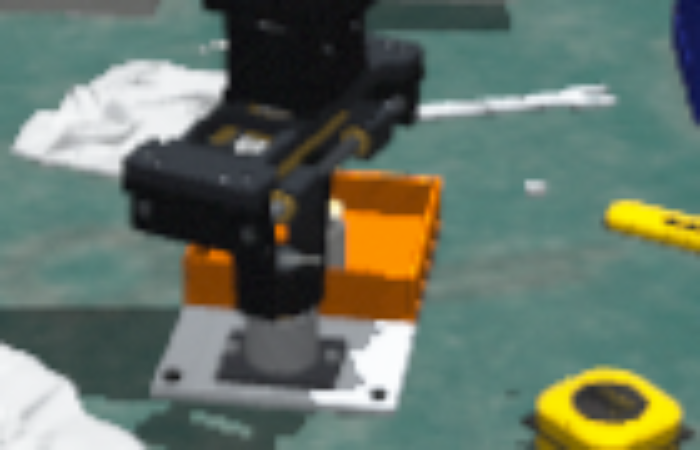

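View pics/t13.png

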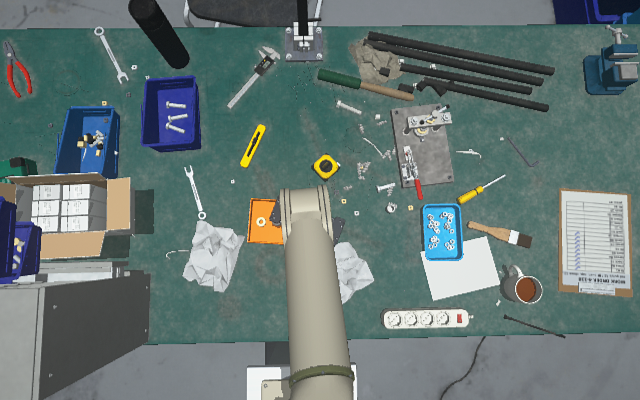

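```bash
python3 -m crank '[[-0.005,0,0,2,0,0,-1],[0,0,0,0,0,0,-1],[0,0,0,0,0,0,-1]]' 15; python3 -c "
from h import *
s=manip.observe();print(s['ft_force'],s['torque'],s['finger_gap']);print(manip.job_done())"
```

```text
clock: 30.05
ee_pos: [560.5, -25.3, 52.8]
ee_rot: [-65.5, 89.9, 179.9]
ft_force: [-5.9, 0.8, 4.5]
finger_gap: 43.7
[-5.90924447  0.79684591  4.49447769] [ 0.1460303   1.32820518 -0.03402369] 43.670433404792
the job is handed in; nothing more can be done
None
```

The bushing and the larger steel cup are in the orange tray, and the hold-down screw is started with its knob still gripped. I handed the job in at about 30 s of the 72 s allowed.

- **Parts:** The wrist pictures show both standing upright in the tray, and the last top view still shows the bushing (the arm hides the cup). The smaller cup and the other bench items looked where they were in that view.
- **Drop:** I turned the knob backward about 47°. The upward force fell from 10 N to 0, and the tool then went down about 6 mm until the screw seated.
- **Forward turn:** I turned it about 365° in two strokes, with one regrasp. The tool ended 13.6 mm below where it first gripped, and the gap between knob and boss is nearly closed.
- **Final hold:** The finger opening is 43.7 mm at 15 N grip, with about 4.5 N upward and 6 N sideways at the wrist.

**Disagreements:**
- The first caddy fit put the knob about 7 mm off, because I had assumed the tray was flush with the plate's end. The grasp used two direct wrist views of the knob and one top view instead.
- The pointer line read about 356° just before the last 2° turn, against 363.6° counted at the wrist. The two count from different zeros: the pointer from thread zero, and the wrist from the drop at about −6°. That leaves about 2° between them, which is within how well I can read the pointer.

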